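Change the curing batch on the drying beam

ROBOT

A 6-joint arm with a two-finger parallel gripper is mounted at the origin on the work surface. World frame = base frame: x ahead of the robot, y to its left, z up, the work surface at z = 0. Lengths are in m, angles in rad, forces in N, time in s.
With the tool pointing down it reaches from about 0.325 to 0.85 m from the base axis. Payload 15.5 kg.
Tool frame: the origin (TCP) lies between the finger pads; the fingertips stand manip.tips_ahead ahead of it and the grasp point (between the pads) is the TCP (manip.tips_ahead is the distance from the TCP to the fingertips, in m); z points along the fingers, y is the line along which they close (so a half turn about z gives the same grasp; the last joint's range is limited). The gripper opens to 91 mm and grips with 3 to 60 N. Pads are 32 mm wide; open, the fingers measure 118 mm over their backs; the gripper's body (76 mm by 178 mm) begins 60 mm behind the grasp point.
Start: joints at [-1.429, 0.494, 1.345, -0, 1.302, -0.096], TCP at [0.147, -0.608, 0.233] pointing down, gripper open.
Joint ranges: [-2.91, 2.91], [-0.82, 2.16], [0.22, 2.67], [-1.22, 4.37], [0.12, 2.79], [-3.08, 3.08]. Speed limits (rad/s): [1.89, 1.89, 2.57, 3.01, 3.01, 3.01].

INTERFACE

Orientations are given as [roll, pitch, yaw] about the fixed x, y, z axes, in that order (R = Rz(yaw) Ry(pitch) Rx(roll)).
In Python, from cell import manip, read_camera, camera_info gives the robot as it stands.
- The arm moves only by the shell command python3 -m pendant 'ROWS' [FORCE]. ROWS is a JSON object of lists of equal length, an entry for each row: "rotation": the turn, a rotation vector about the tool's x, y, z as a fraction of full scale, a list of three; "dp": the shift along the tool's x, y, z as a fraction of full scale, a list of three; "hand": the opening, from 0 (shut) to 1 (fully open). A call has 1 to 20 rows; each row shifts and turns the commanded pose from where the row before left it, along the tool's axes as they then stand; what a row does not reach is not made up. Full scale, the value 1, is 50 mm for a shift and 180 degrees for a turn. A row lasts 1/12 s, in which the tool goes at most 41.7 mm and 7.16 degrees, less where a joint would pass 70% of its speed; a pose out of reach is approached as far as the arm can. A call with a number of a shift or a turn outside -1 to 1 is refused whole. A call with a gripper value outside its range is refused whole. The fingers move at their own pace and stop on an object; FORCE is the grip in N (left out, the last holds). Time passes only in rows, so rows that do not move let the fingers close. It gives the time, the measured TCP pose, the force, the opening and the grip force at its end, in the units of the state.
- manip.observe(): the state, without advancing time (a new reading comes with each control period).
- read_camera(name): name is "scene" or "top"; returns (picture, depth): 420x560x3 uint8, blue, green, red; 420x560 float32, m along the optical axis (not along the pixel's ray), 0 where there is no reading.
- camera_info(name): a dict with "mtx" (3x3 intrinsics, pixels), "R" (3x3) and "t" (3): a world point X has camera coordinates R X + t. Camera axes: x right, y down, z forward; pixel columns grow to the right and rows downward; lengths in m; the calibration is good to about 2 mm. A picture is of the moment at which its call begins. camera_info takes no time and is no camera call.
- manip.sign_off(): hands the job in; it is judged then, once.
The state is a dict: "clock": time; "q": joint angles; "qvel": joint speeds; "joint_torque": joint torques, N m; "eef_pos": TCP position; "tcp_rot": TCP orientation; "contact_force": force on the tool from outside, world axes, zero at the start; "moment": the same for the moment, N m; "width": finger opening in m; "grip_force": force on a finger pad.
Only numpy, scipy, OpenCV 4.12 (cv2) and the standard library are available. Lean on these libraries where they do the work, as an engineer would, in place of code of your own. Each camera call takes 0.05 s, during which the arm holds its last target. There are 200 camera calls.

TASK

Change the curing batch: first take each finished flat dark bar off the drying beam and put it in the plywood tray, and turn the cure timer's reset knob anticlockwise (seen from above) all the way back to its zero stop. Then lay every square laminated blank over the narrow raised drying beam, each one level, squarely across and balanced at its middle; only when all are lying there, press the start plunger's head fully down to its stop and let it spring back up. Leave the glue bottle, tape roll and cork block where they are; a bar or blank that gets knocked out of place must be put back.

Things in the scene. Friction and masses are not known exactly. Their poses are not given: they have to be found in the camera images.
- timer: Cure timer, fixed to the bench at one side (which side varies; the start post is at the other): grey case 130 x 130 mm, 55 mm high, white dial on top with black ticks, reset knob in its centre. The zero tick lies towards the case's +x axis; beside it stands a steel stop pin, 14 mm high, where the pointer comes to rest. Origin at the centre of the underside.
- reset_knob (a joint): Angle of the reset knob (rad): 0 at the zero stop, growing clockwise seen from above, up to 4.4. Starts between 2.2 and 4.0. It turns with a steady friction of about 0.06 N m and stays where it is left.
- knob_grip (a point): Point on the knob's axis, in the middle of its grip bar, 91 mm above the bench. The black bar is 62 mm long, 16 mm wide, its top 101 mm above the bench, on a round foot (66 mm diameter, its top 67 mm above the bench). The x axis runs along the bar to the end with the white line and steel pointer; at zero it points along the timer's +x axis.
- beam: Drying beam, fixed: a wooden rail 36 mm wide and 360 mm long with its flat top 60 mm above the bench, on two feet (90 x 34 mm) 145 mm either side of the middle. Origin on the bench under its middle; y axis along the rail, x axis across it (the direction in which the blanks are to lie).
- tray: Fixed low plywood tray, open on top, outside 170 mm (its x) x 190 mm (its y), 30 mm high, walls and floor 5 mm thick. Origin at the centre of its underside. It stands at one side of the beam (which side varies).
- cured1: Finished bar of the last batch: flat dark wood bar 130 x 46 x 22 mm, 0.07 to 0.14 kg; one of 1 or 2 alike, the other may be absent. Origin at its centre, x axis along its length, z axis through the 22 mm thickness. At the start it lies flat across the beam (its centre 71 mm above the bench).
- cured2: Finished bar of the last batch: flat dark wood bar 130 x 46 x 22 mm, 0.07 to 0.14 kg; one of 1 or 2 alike, the other may be absent. Origin at its centre, x axis along its length, z axis through the 22 mm thickness. At the start it lies flat across the beam (its centre 71 mm above the bench).
- blank1: Laminated wood blank, square bar 150 x 32 x 32 mm, 0.08 to 0.15 kg, pale outer strips with a dark strip in the middle; one of 3 or 4 alike, the fourth may be absent. Origin at its centre, x axis along its length. At the start it lies flat on the bench between robot and beam.
- blank2: Laminated wood blank, square bar 150 x 32 x 32 mm, 0.08 to 0.15 kg, pale outer strips with a dark strip in the middle; one of 3 or 4 alike, the fourth may be absent. Origin at its centre, x axis along its length. At the start it lies flat on the bench between robot and beam.
- blank3: Laminated wood blank, square bar 150 x 32 x 32 mm, 0.08 to 0.15 kg, pale outer strips with a dark strip in the middle; one of 3 or 4 alike, the fourth may be absent. Origin at its centre, x axis along its length. At the start it lies flat on the bench between robot and beam.
- blank4: Laminated wood blank, square bar 150 x 32 x 32 mm, 0.08 to 0.15 kg, pale outer strips with a dark strip in the middle; one of 3 or 4 alike, the fourth may be absent. Origin at its centre, x axis along its length. At the start it lies flat on the bench between robot and beam.
- start_plunger (a joint): Depression of the start plunger (m): 0 up, 0.018 at its bottom stop. The spring starts at about 3 N and takes about 8 N at the stop, and lifts the head again when let go.
- plunger_top (a point): Centre of the flat top of the plunger's round black head (52 mm diameter), 108 mm above the bench when up. It moves straight down 18 mm.
- start_post: Fixed post that carries the plunger: a dark steel foot 100 x 100 mm, 12 mm thick, with an aluminium body of 52 mm diameter up to 62 mm. Origin at the centre of the underside.
- glue_bottle: Bystander: white plastic bottle, 60 mm diameter, 130 mm high. Origin at the centre of its underside.
- tape_roll: Bystander: paper tape roll lying flat, 100 mm diameter, 30 mm high. Origin at the centre of its underside.
- cork_block: Bystander: cork sanding block 60 x 110 x 35 mm. Origin at the centre of its underside.
Mind the look-alikes: they are no part of the job. Leave any green or red look-alike of the cured1 alone.

How it is judged:
On the way, in this order (a step that is already met when the one before it is completed fails the run):
1. the finished bars are in the tray and the reset knob is back at its zero stop (x of cured1 in the frame of tray between -0.08 and 0.08 m and y of cured1 in the frame of tray between -0.09 and 0.09 m and z of cured1 in the frame of tray between -0.025 and 0.045 m and linear speed of each of cured1, cured2 below 0.02 m/s and contact force between each of cured1, cured2 and the fingers below 0.1 N and x of cured2 in the frame of tray between -0.08 and 0.08 m and y of cured2 in the frame of tray between -0.09 and 0.09 m and z of cured2 in the frame of tray between -0.025 and 0.045 m and value of joint reset_knob below 0.07 rad), for 0.2 s.
2. every blank lies across the beam, let go and at rest (x of blank1 in the frame of beam between -0.018 and 0.018 m and y of blank1 in the frame of beam between -0.165 and 0.165 m and z of blank1 in the frame of beam between 0.07 and 0.082 m and angle between blank1's own x axis and vertical between 1.4808 and 1.6608 rad and angle between the x axis of each of blank1, blank2, blank3, blank4 and the x axis of beam, either way round below 0.3 rad and linear speed of each of blank1, blank2, blank3, blank4 below 0.02 m/s and contact force between each of blank1, blank2, blank3, blank4 and the fingers below 0.1 N and x of blank2 in the frame of beam between -0.018 and 0.018 m and y of blank2 in the frame of beam between -0.165 and 0.165 m and z of blank2 in the frame of beam between 0.07 and 0.082 m and angle between blank2's own x axis and vertical between 1.4808 and 1.6608 rad and x of blank3 in the frame of beam between -0.018 and 0.018 m and y of blank3 in the frame of beam between -0.165 and 0.165 m and z of blank3 in the frame of beam between 0.07 and 0.082 m and angle between blank3's own x axis and vertical between 1.4808 and 1.6608 rad and x of blank4 in the frame of beam between -0.018 and 0.018 m and y of blank4 in the frame of beam between -0.165 and 0.165 m and z of blank4 in the frame of beam between 0.07 and 0.082 m and angle between blank4's own x axis and vertical between 1.4808 and 1.6608 rad), for 0.3 s.
3. the start plunger is pressed down to its stop (value of joint start_plunger above 0.0155 m), for 0.1 s.
At the end, for the whole second after the job is handed in: Finished bars in the tray (80 x 90 mm of its middle), knob within 0.1 rad of zero, plunger pressed 15.5 mm and up again, all blanks at rest on the beam: centre within 18 mm of its centre line and 165 mm of its middle, level to 0.09 rad, across to 0.3 rad; all released (all of step 2 and value of joint reset_knob below 0.1 rad and value of joint start_plunger below 0.004 m and x of cured1 in the frame of tray between -0.08 and 0.08 m and y of cured1 in the frame of tray between -0.09 and 0.09 m and z of cured1 in the frame of tray between -0.025 and 0.045 m and linear speed of each of cured1, cured2 below 0.02 m/s and contact force between each of cured1, cured2 and the fingers below 0.1 N and x of cured2 in the frame of tray between -0.08 and 0.08 m and y of cured2 in the frame of tray between -0.09 and 0.09 m and z of cured2 in the frame of tray between -0.025 and 0.045 m); the robot touches nothing.
It fails at once if the glue bottle is shifted more than 40 mm (distance of glue_bottle from where it was at the start of the episode above 0.04 m).
It fails at once if the tape roll is shifted more than 40 mm (distance of tape_roll from where it was at the start of the episode above 0.04 m).
It fails at once if the cork block is shifted more than 40 mm (distance of cork_block from where it was at the start of the episode above 0.04 m).
Of cured1, cured2 only 1 to 2 are there at a start; the rules pass over those that are not, and their reading is None.
Of blank1, blank2, blank3, blank4 only 3 to 4 are there at a start; the rules pass over those that are not, and their reading is None.
At some moment in a run one of blank1, blank2, blank3, blank4, cured1, cured2 may be knocked a few centimetres aside while the robot is not near it.
Once in a run the grip may slacken for a moment while it holds something.
It also fails if it takes over 210 s, if anything falls off the work surface, if the arm or the gripper's body presses on something with over 40 N, if the wrist force passes 120 N, or if a joint passes its speed limit or range.

## Working session

There is one attempt and no reset: what is moved stays moved. The work goes in short steps, Python scripts to look and compute and a shell command to move; the robot and the scene stay as the last step left them, time stands still between calls to the robot, and variables do not carry over. Pictures are saved under pics/ and viewed, at most 14 in all, crops included, and the job is handed in when it is done.

```bash
mkdir -p pics; ls; python3 - <<'E'
from cell import manip, read_camera, camera_info
import cv2,numpy as np
print(manip.observe(), manip.tips_ahead)
for n in("scene","top"):
    p,d=read_camera(n); cv2.imwrite(f"pics/{n}0.png",p); np.save(f"{n}0.npy",d); i=camera_info(n); print(n,i)
E
```

```text
pics
{'clock': 0.0, 'q': array([-1.42947303e+00,  4.94207650e-01,  1.34613725e+00, -1.64927415e-05,
        1.30247873e+00, -9.54883814e-02]), 'qvel': array([-0.00257905, -0.00035845, -0.0009289 , -0.00032442, -0.00165658,
        0.0015268 ]), 'joint_torque': array([-2.20873926e-04, -8.78811336e+01, -3.81856978e+01,  7.07545085e-02,
        5.33746916e-02, -4.74025785e-05]), 'eef_pos': array([ 0.14658252, -0.60720228,  0.23232096]), 'tcp_rot': array([-3.14036577e+00, -1.01540550e-04,  2.36815999e-01]), 'contact_force': array([ 0.05870392,  0.07182797, -0.26946268]), 'moment': array([-0.01881301,  0.02427186, -0.04119155]), 'grip_force': 0.0, 'width': 0.09104485644922201} 0.019
scene {'mtx': array([[482.78117569,   0.        , 285.37772433],
       [  0.        , 482.78117569, 205.02671436],
       [  0.        ,   0.        ,   1.        ]]), 'R': array([[ 0.48600673,  0.87389515,  0.01023386],
       [ 0.61495517, -0.33363292, -0.71450627],
       [-0.62098921,  0.35354822, -0.69955418]]), 't': array([-0.26366447, -0.24405841,  1.80777295])}
top {'mtx': array([[494.89477981,   0.        , 270.11419273],
       [  0.        , 494.89477981, 210.68498659],
       [  0.        ,   0.        ,   1.        ]]), 'R': array([[-0.01337684, -0.99987736,  0.00814412],
       [-0.98569951,  0.01181799, -0.16809764],
       [ 0.16798078, -0.01027627, -0.98573671]]), 't': array([-0.00667438,  0.54076552,  1.10470983])}
```

View pics/top0.png

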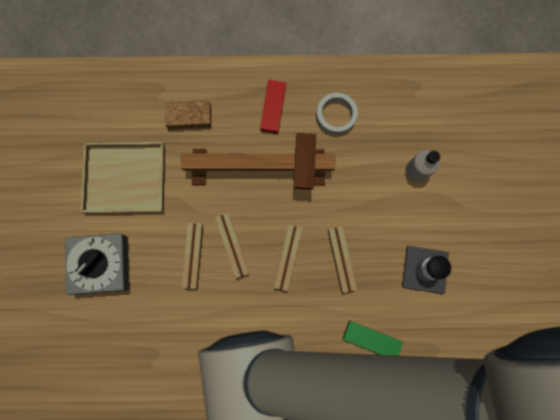

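View pics/scene0.png

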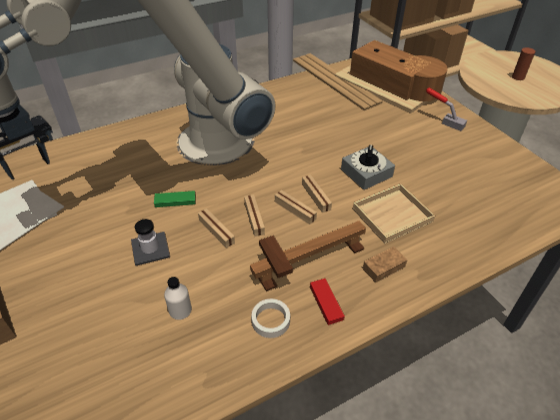

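The top view shows the objects below (pixels in brackets).

- **Blanks:** four, at (193,256), (232,247), (288,258) and (342,260).
- **Dark bar on the beam:** one, at (305,160). It is the only candidate for cured1.
- **Look-alikes to leave alone:** a red bar at (273,107) and a green bar at (373,340).
- **Fixed items:** beam (258,161), tray (123,178), timer (95,264), plunger head (438,267).
- **Bystanders:** cork (188,113), tape (337,113), bottle (427,162).

```bash
cat > h.py <<'E'
from cell import manip, read_camera, camera_info
import cv2,numpy as np
def cloud(name="top",save=None):
    p,d=read_camera(name)
    if save: cv2.imwrite(save,p)
    i=camera_info(name); v,u=np.indices(d.shape)
    c=np.stack([u,v,np.ones_like(u)],-1)@np.linalg.inv(i["mtx"]).T*d[...,None]
    w=(c-i["t"])@i["R"]
    w[d==0]=np.nan
    return p,w
def pix(u,v,z,name="top"):
    i=camera_info(name); r=i["R"].T@np.linalg.inv(i["mtx"])@np.array([u,v,1.]); o=-i["R"].T@i["t"]
    return o+r*(z-o[2])/r[2]
def blobs(w,z0,z1,amin=60,box=None):
    "top-face blobs in a height band: centre xy, median z, size, yaw of the long side, pixel"
    m=(w[...,2]>z0)&(w[...,2]<z1)
    m=cv2.morphologyEx(m.astype(np.uint8),cv2.MORPH_OPEN,np.ones((3,3)))
    n,l,s,c=cv2.connectedComponentsWithStats(m)
    out=[]
    for k in range(1,n):
        if s[k,4]<amin: continue
        P=w[l==k]; (x,y),(a,b),t=cv2.minAreaRect((P[:,:2]*1000).astype(np.float32))
        if a<b: a,b,t=b,a,t+90
        t=(t+90)%180-90
        out.append((round(x/1e3,4),round(y/1e3,4),round(float(np.median(P[:,2])),4),round(a),round(b),round(t,1),c[k].round().tolist(),int(s[k,4])))
    return out
E
python3 - <<'E'
from h import *
p,w=cloud("top")
for lo,hi in((.024,.042),(.05,.066),(.066,.09),(.09,.14)):
    print(lo,hi)
    for b in blobs(w,lo,hi): print(b)
c=cv2.resize(p[130:330,50:350],None,fx=2.6,fy=2.6,interpolation=cv2.INTER_CUBIC); cv2.imwrite("pics/c1.png",c)
for t in ((91,264),(95,262)): print(pix(*t,.101))
E
```

```text
0.024 0.042
(0.7881, -0.1808, 0.0292, 98, 97, 86.5, [337.0, 112.0], 514)
(0.7877, 0.1843, 0.034, 111, 63, -86.6, [187.0, 113.0], 1114)
(0.4645, 0.0768, 0.0312, 151, 32, 18.5, [232.0, 245.0], 866)
(0.4421, 0.1693, 0.0311, 150, 33, -4.4, [192.0, 255.0], 913)
(0.4345, -0.0541, 0.0314, 150, 32, -14.1, [288.0, 257.0], 895)
(0.4289, -0.1802, 0.0314, 150, 33, 10.4, [342.0, 259.0], 907)
0.05 0.066
(0.6574, 0.0613, 0.0591, 265, 39, 88.9, [238.0, 161.0], 1721)
(0.6544, -0.1435, 0.0592, 48, 37, 88.4, [325.0, 162.0], 307)
(0.424, 0.386, 0.0553, 130, 129, -86.1, [95.0, 263.0], 2479)
(0.4007, -0.3632, 0.0608, 48, 20, 8.9, [425.0, 269.0], 120)
0.066 0.09
(0.6527, -0.095, 0.0811, 131, 46, -4.2, [305.0, 161.0], 1130)
(0.6336, -0.3621, 0.0815, 57, 27, 38.5, [421.0, 167.0], 174)
0.09 0.14
(0.6422, -0.3719, 0.1054, 46, 37, 34.8, [430.0, 159.0], 339)
(0.4245, 0.3862, 0.0997, 62, 18, -40.5, [87.0, 262.0], 240)
(0.4025, -0.378, 0.1061, 52, 50, -79.7, [439.0, 267.0], 478)
[0.41877861 0.37644035 0.101     ]
[0.42298751 0.3680024  0.101     ]
```

View pics/c1.png

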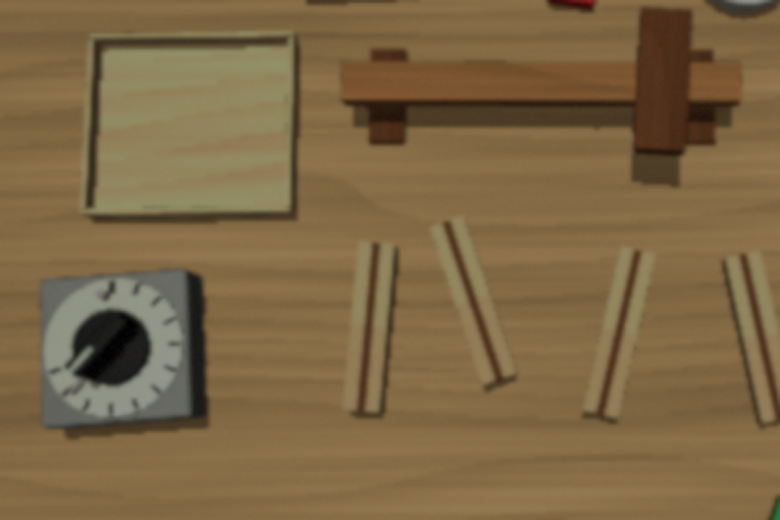

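The crop confirms a single dark-brown bar on the beam at (305,161). The pointer sits at lower left, so the knob is at about 3.9 rad, and the zero pin is at +x. Next I'll locate the tray and work out the first move.

```bash
cat >> h.py <<'E'
def to(x,y,z,yaw):
    "turn about tool z (fraction), then the shift in tool axes (fraction) to reach a tool-down pose"
    s=manip.observe(); p=np.array(s["eef_pos"]); y0=np.degrees(s["tcp_rot"][2]); d=(yaw-y0+90)%180-90
    c,sn=np.cos(np.radians(yaw if abs((yaw-y0-d)%360)<1 or abs((yaw-y0-d)%360)>359 else yaw+180)),0
    a=np.radians(y0+d); D=np.array([x,y,z])-p
    dp=np.array([np.cos(a)*D[0]+np.sin(a)*D[1], np.sin(a)*D[0]-np.cos(a)*D[1], -D[2]])
    print("at",p.round(4),"yaw",y0.round(1),"dyaw",round(d,1),"rot",round(-d/180,4),"dp",(dp/.05).round(3))
E
sed -i '/c,sn=/d' h.py
python3 - <<'E'
from h import *
p,w=cloud("top")
m=(w[...,2]>.02)&(w[...,2]<.036)&(w[...,1]>.2)&(w[...,0]>.5)&(w[...,0]<.745)
P=(w[m][:,:2]*1000).astype(np.float32); print(cv2.minAreaRect(P),len(P))
to(.6527,-.095,.20,-4.2)
E
```

```text
((631.4571533203125, 337.0163269042969), (191.32891845703125, 171.11209106445312), 89.92754364013672) 843
at [ 0.1466 -0.6073  0.2326] yaw 13.6 dyaw -17.8 rot 0.0987 dp [  9.344 -10.961   0.651]
```

```bash
python3 -m pendant '{"rotation":[[0,0,0.033],[0,0,0.033],[0,0,0.033],[0,0,0],[0,0,0],[0,0,0],[0,0,0],[0,0,0],[0,0,0],[0,0,0],[0,0,0],[0,0,0],[0,0,0],[0,0,0],[0,0,0],[0,0,0],[0,0,0],[0,0,0],[0,0,0]],"dp":[[0,0,0],[0,0,0],[0,0,0],[0.5,-0.6,0.03],[0.5,-0.6,0.03],[0.5,-0.6,0.03],[0.5,-0.6,0.03],[0.5,-0.6,0.03],[0.5,-0.6,0.03],[0.5,-0.6,0.03],[0.5,-0.6,0.03],[0.5,-0.6,0.03],[0.5,-0.6,0.03],[0.5,-0.6,0.03],[0.5,-0.6,0.03],[0.5,-0.6,0.03],[0.5,-0.6,0.03],[0.5,-0.6,0.03],[0.5,-0.6,0.03]],"hand":[0.8,0.8,0.8,0.8,0.8,0.8,0.8,0.8,0.8,0.8,0.8,0.8,0.8,0.8,0.8,0.8,0.8,0.8,0.8]}' 20
python3 -c "
from h import *
to(.6527,-.095,.20,-4.2)"
```

```text
clock: 1.78
eef_pos: [0.5822, -0.1567, 0.2088]
tcp_rot: [-3.142, 0.0, -0.074]
contact_force: [1.0, -1.2, 0.5]
width: 0.0728
grip_force: 0.0
at [ 0.5822 -0.1567  0.2088] yaw -4.2 dyaw 0.0 rot -0.0002 dp [ 1.316 -1.335  0.176]
```

```bash
python3 -m pendant '{"rotation":[[0,0,0],[0,0,0],[0,0,0],[0,0,0],[0,0,0]],"dp":[[0.4,-0.4,0.2],[0.4,-0.4,0.2],[0,0,0],[0,0,0],[0,0,0]],"hand":[0.8,0.8,0.8,0.8,0.8]}'
python3 -c "
from h import *
p,w=cloud('top'); print(blobs(w,.068,.09))
to(.6527,-.095,.083,-4.2)"
```

```text
clock: 2.2
eef_pos: [0.6236, -0.1217, 0.1888]
tcp_rot: [3.142, 0.001, -0.074]
contact_force: [-0.1, 0.5, 0.0]
width: 0.0729
grip_force: 0.0
[(0.6337, -0.3622, 0.0814, 57, 25, 38.0, [421.0, 167.0], 151)]
at [ 0.6235 -0.1221  0.1891] yaw -4.3 dyaw 0.1 rot -0.0004 dp [ 0.542 -0.584  2.122]
```

```bash
python3 -m pendant '{"rotation":[[0,0,0],[0,0,0],[0,0,0],[0,0,0],[0,0,0],[0,0,0],[0,0,0],[0,0,0],[0,0,0],[0,0,0],[0,0,0],[0,0,0],[0,0,0],[0,0,0]],"dp":[[0.27,-0.29,0],[0.27,-0.29,0],[0,0,0.4],[0,0,0.4],[0,0,0.4],[0,0,0.4],[0,0,0.3],[0,0,0.22],[0,0,0],[0,0,0],[0,0,0],[0,0,0],[0,0,0],[0,0,0]],"hand":[0.8,0.8,0.8,0.8,0.8,0.8,0.8,0.8,0.8,0,0,0,0,0]}' 30
python3 -m pendant '{"rotation":[[0,0,0],[0,0,0],[0,0,0],[0,0,0],[0,0,0],[0,0,0]],"dp":[[0,0,-0.4],[0,0,-0.5],[0,0,-0.5],[0,0,-0.5],[0,0,0],[0,0,0]],"hand":[0,0,0,0,0,0]}'
python3 -c "
from h import *
to(.6315,.337,.178,0)"
```

```text
clock: 3.42
eef_pos: [0.6535, -0.0948, 0.0838]
tcp_rot: [3.141, -0.001, -0.074]
contact_force: [-0.7, 0.2, 4.4]
width: 0.0457
grip_force: 30.0
clock: 3.92
eef_pos: [0.6538, -0.0948, 0.1794]
tcp_rot: [3.141, -0.003, -0.074]
contact_force: [-0.1, 0.4, -2.9]
width: 0.0454
grip_force: 30.0
at [ 0.6538 -0.0948  0.1794] yaw -4.2 dyaw 4.2 rot -0.0236 dp [-0.445 -8.636  0.028]
```

```bash
python3 -m pendant '{"rotation":[[0,0,-0.0236],[0,0,0],[0,0,0],[0,0,0],[0,0,0],[0,0,0],[0,0,0],[0,0,0],[0,0,0],[0,0,0],[0,0,0],[0,0,0],[0,0,0],[0,0,0],[0,0,0],[0,0,0],[0,0,0],[0,0,0],[0,0,0]],"dp":[[0,0,0],[-0.028,-0.54,0],[-0.028,-0.54,0],[-0.028,-0.54,0],[-0.028,-0.54,0],[-0.028,-0.54,0],[-0.028,-0.54,0],[-0.028,-0.54,0],[-0.028,-0.54,0],[-0.028,-0.54,0],[-0.028,-0.54,0],[-0.028,-0.54,0],[-0.028,-0.54,0],[-0.028,-0.54,0],[-0.028,-0.54,0],[-0.028,-0.54,0],[-0.028,-0.54,0],[0,0,0],[0,0,0]],"hand":[0,0,0,0,0,0,0,0,0,0,0,0,0,0,0,0,0,0,0]}'
python3 -c "
from h import *
p,w=cloud('scene','pics/s1.png')
to(.6315,.337,.030,0)"
```

```text
clock: 5.5
eef_pos: [0.6297, 0.3383, 0.1762]
tcp_rot: [3.141, 0.002, 0.002]
contact_force: [0.2, -1.0, -1.0]
width: 0.0461
grip_force: 30.0
at [0.6299 0.3372 0.1765] yaw 0.1 dyaw -0.1 rot 0.0003 dp [0.031 0.004 2.93 ]
```

View pics/s1.png

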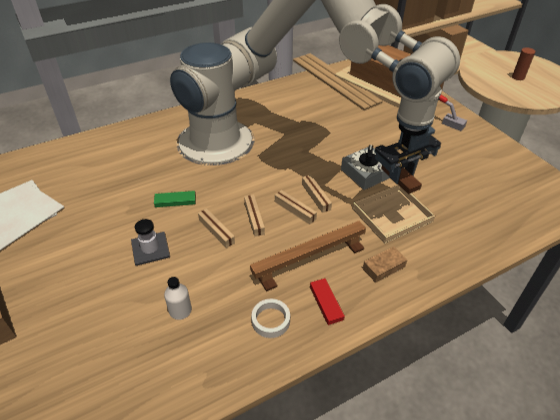

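The bar is in the gripper at (408,182), above the tray, and the beam is clear. I'll lower it, release and lift away.

```bash
python3 -m pendant '{"rotation":[[0,0,0],[0,0,0],[0,0,0],[0,0,0],[0,0,0],[0,0,0],[0,0,0],[0,0,0],[0,0,0],[0,0,0],[0,0,0],[0,0,0],[0,0,0],[0,0,0],[0,0,0],[0,0,0],[0,0,0],[0,0,0]],"dp":[[0,0,0.5],[0,0,0.5],[0,0,0.5],[0,0,0.5],[0,0,0.4],[0,0,0.3],[0,0,0.23],[0,0,0],[0,0,0],[0,0,0],[0,0,0],[0,0,0],[0,0,-0.3],[0,0,-0.6],[0,0,-0.6],[0,0,-0.6],[0,0,-0.6],[0,0,0]],"hand":[0,0,0,0,0,0,0,0,0,0.8,0.8,0.8,0.8,0.8,0.8,0.8,0.8,0.8]}'
python3 -c "
from h import *
to(.4245,.386,.165,-40.5)"
```

```text
clock: 7.05
eef_pos: [0.6333, 0.3385, 0.1737]
tcp_rot: [-3.138, -0.009, 0.0]
contact_force: [0.1, 0.2, 0.6]
width: 0.0733
grip_force: 0.0
at [0.6333 0.3385 0.1737] yaw 0.0 dyaw -40.5 rot 0.225 dp [-3.793  1.991  0.173]
```

```bash
python3 -m pendant '{"rotation":[[0,0,0.0375],[0,0,0.0375],[0,0,0.0375],[0,0,0.0375],[0,0,0.0375],[0,0,0.0375],[0,0,0],[0,0,0],[0,0,0],[0,0,0],[0,0,0],[0,0,0],[0,0,0],[0,0,0],[0,0,0],[0,0,0],[0,0,0]],"dp":[[0,0,0],[0,0,0],[0,0,0],[0,0,0],[0,0,0],[0,0,0],[-0.48,0.25,0.02],[-0.48,0.25,0.02],[-0.48,0.25,0.02],[-0.48,0.25,0.02],[-0.48,0.25,0.02],[-0.48,0.25,0.02],[-0.48,0.25,0.02],[-0.43,0.24,0.02],[0,0,0],[0,0,0],[0,0,0]],"hand":[0.6,0.6,0.6,0.6,0.6,0.6,0.6,0.6,0.6,0.6,0.6,0.6,0.6,0.6,0.6,0.6,0.6]}'
python3 -c "
from h import *
p,w=cloud(); print(blobs(w[:,:],.015,.035,40)[:6])
to(.4245,.386,.092,-40.5); print(manip.observe()['q'])"
```

```text
clock: 8.47
eef_pos: [0.4227, 0.385, 0.1589]
tcp_rot: [-3.14, -0.0, -0.707]
contact_force: [0.9, 0.0, 0.4]
width: 0.0549
grip_force: 0.0
[(0.8098, -0.0247, 0.021, 131, 46, -9.6, [273.0, 105.0], 927), (0.7856, -0.1808, 0.0284, 98, 98, 87.5, [337.0, 112.0], 639), (0.6317, 0.3548, 0.0268, 172, 158, -0.2, [100.0, 170.0], 568), (0.671, 0.2561, 0.0272, 91, 30, 1.5, [161.0, 156.0], 144), (0.6295, 0.3354, 0.0257, 131, 47, -0.2, [124.0, 178.0], 1089), (0.5692, 0.2576, 0.0277, 100, 51, -42.7, [155.0, 201.0], 181)]
at [0.423  0.3848 0.1588] yaw -40.5 dyaw 0.0 rot -0.0001 dp [ 0.007 -0.037  1.335]
[ 6.33795979e-01  5.01922743e-01  1.56749556e+00 -1.68202075e-04
  1.07090989e+00  2.91198558e+00]
```

```bash
python3 -m pendant '{"rotation":[[0,0,0],[0,0,0],[0,0,0],[0,0,0],[0,0,0],[0,0,0],[0,0,0],[0,0,0],[0,0,0],[0,0,0],[0,0,0]],"dp":[[0,0,0.4],[0,0,0.4],[0,0,0.35],[0,-0.03,0.18],[0,0,0],[0,0,0],[0,0,0],[0,0,0],[0,0,0],[0,0,0],[0,0,0]],"hand":[0.6,0.6,0.6,0.6,0.6,0,0,0,0,0,0]}' 20
python3 -m pendant '{"rotation":[[0,0,-0.02],[0,0,-0.039],[0,0,-0.039],[0,0,-0.039],[0,0,-0.039],[0,0,-0.039],[0,0,-0.039],[0,0,-0.039],[0,0,-0.039],[0,0,-0.039],[0,0,-0.039],[0,0,-0.039],[0,0,-0.039],[0,0,-0.039],[0,0,-0.039],[0,0,-0.039],[0,0,-0.039],[0,0,-0.039],[0,0,-0.039],[0,0,-0.02]],"dp":[[0,0,0],[0,0,0],[0,0,0],[0,0,0],[0,0,0],[0,0,0],[0,0,0],[0,0,0],[0,0,0],[0,0,0],[0,0,0],[0,0,0],[0,0,0],[0,0,0],[0,0,0],[0,0,0],[0,0,0],[0,0,0],[0,0,0],[0,0,0]],"hand":[0,0,0,0,0,0,0,0,0,0,0,0,0,0,0,0,0,0,0,0]}'
python3 -c "
from h import *
to(.4245,.386,.092,183.9); print(manip.observe()['moment'])"
```

```text
clock: 9.43
eef_pos: [0.4236, 0.3864, 0.0925]
tcp_rot: [-3.14, -0.0, -0.707]
contact_force: [11.3, 18.4, -7.6]
width: 0.0175
grip_force: 10.9
clock: 11.1
eef_pos: [0.424, 0.3878, 0.0926]
tcp_rot: [3.139, -0.003, 1.631]
contact_force: [1.0, 13.1, -3.3]
width: 0.0161
grip_force: 20.0
at [0.424  0.3878 0.0926] yaw 93.5 dyaw -89.6 rot 0.4976 dp [0.008 0.036 0.011]
[ 2.28651808 -0.27026951 -0.04742757]
```

```bash
python3 -m pendant '{"rotation":[[0,0,-0.039],[0,0,-0.039],[0,0,-0.039],[0,0,-0.039],[0,0,-0.039],[0,0,-0.039],[0,0,-0.039],[0,0,-0.039],[0,0,-0.039],[0,0,-0.039],[0,0,-0.039],[0,0,-0.039],[0,0,-0.01],[0,0,-0.01],[0,0,0]],"dp":[[0,0,0],[0,0,0],[0,0,0],[0,0,0],[0,0,0],[0,0,0],[0,0,0],[0,0,0],[0,0,0],[0,0,0],[0,0,0],[0,0,0],[0,0,0],[0,0,0],[0,0,0]],"hand":[0,0,0,0,0,0,0,0,0,0,0,0,0,0,0]}'
python3 -c "
from h import *
print(manip.observe()['moment'],manip.observe()['q'])"
python3 -m pendant '{"rotation":[[0,0,-0.006],[0,0,-0.006],[0,0,0]],"dp":[[0,0,0],[0,0,0],[0,0,0]],"hand":[0,0,0]}'
python3 -c "
from h import *
print(manip.observe()['moment'])"
```

```text
clock: 12.35
eef_pos: [0.4236, 0.3874, 0.0925]
tcp_rot: [3.139, 0.002, -3.124]
contact_force: [-0.1, 10.0, -0.7]
width: 0.0161
grip_force: 20.0
[1.95504602 0.109517   0.03953859] [ 6.36059882e-01  5.93054682e-01  1.62267697e+00  1.59591281e-03
  9.22776198e-01 -9.53397013e-01]
clock: 12.6
eef_pos: [0.4236, 0.3874, 0.0925]
tcp_rot: [3.139, 0.002, -3.087]
contact_force: [-0.3, 11.0, -0.1]
width: 0.0159
grip_force: 20.0
[1.95485733 0.05505785 0.08976529]
```

```bash
python3 -m pendant '{"rotation":[[0,0,-0.006],[0,0,0],[0,0,0]],"dp":[[0,0,0],[0,0,0],[0,0,0]],"hand":[0,0,0]}'
python3 -c "
from h import *
print(manip.observe()['moment'])"
python3 -m pendant '{"rotation":[[0,0,-0.008],[0,0,0],[0,0,0]],"dp":[[0,0,0],[0,0,0],[0,0,0]],"hand":[0,0,0]}'
python3 -c "
from h import *
print(manip.observe()['moment'])"
```

```text
clock: 12.85
eef_pos: [0.4236, 0.3874, 0.0925]
tcp_rot: [3.139, 0.002, -3.07]
contact_force: [-0.2, 9.7, -1.3]
width: 0.016
grip_force: 20.0
[ 1.93960161  0.13372402 -0.35546092]
clock: 13.1
eef_pos: [0.4237, 0.3874, 0.0925]
tcp_rot: [3.139, 0.002, -3.045]
contact_force: [0.1, 10.4, 0.1]
width: 0.0166
grip_force: 20.3
[ 1.83617318 -0.06891363 -0.72301402]
```

The moment about z has jumped to -0.7 N m, so the knob is against its stop. I'll ease back, release and lift, then check.

```bash
python3 -m pendant '{"rotation":[[0,0,0.007],[0,0,0],[0,0,0],[0,0,0],[0,0,0],[0,0,0],[0,0,0],[0,0,0],[0,0,0],[0,0,0]],"dp":[[0,0,0],[0,0,0],[0,0,0],[0,0,0],[0,0,-0.4],[0,0,-0.6],[0,0,-0.6],[0,0,-0.6],[0,0,0],[0,0,0]],"hand":[0,0.6,0.6,0.6,0.6,0.6,0.6,0.6,0.6,0.6]}'
python3 -m pendant '{"rotation":[[0,0,0.028],[0,0,0.028],[0,0,0],[0,0,0],[0,0,0],[0,0,0],[0,0,0],[0,0,0],[0,0,0],[0,0,0],[0,0,0],[0,0,0],[0,0,0]],"dp":[[0,0,0],[0,0,0],[0,0.43,0],[0,0.43,0],[0,0.43,0],[0,0.43,0],[0,0.43,0],[0,0.43,0],[0,0.43,0],[0,0.43,0],[0,0.43,0],[0,0.43,0],[0,0,0]],"hand":[0.6,0.6,0.6,0.6,0.6,0.6,0.6,0.6,0.6,0.6,0.6,0.6,0.6]}'
python3 -c "
from h import *
p,w=cloud('scene','pics/s2.png'); cv2.imwrite('pics/s2c.png',cv2.resize(p[130:250,300:460],None,fx=4,fy=4,interpolation=cv2.INTER_CUBIC))
p,w=cloud()
for b in blobs(w,.024,.042)+blobs(w,.09,.12): print(b)
to(.4421,.1693,.1,-4.4)"
```

```text
clock: 13.93
eef_pos: [0.4235, 0.3862, 0.2034]
tcp_rot: [3.14, 0.003, -3.066]
contact_force: [-0.1, -0.8, -0.5]
width: 0.0548
grip_force: 0.0
clock: 15.02
eef_pos: [0.4439, 0.6024, 0.1995]
tcp_rot: [-3.141, -0.001, 3.043]
contact_force: [-0.1, 1.0, 0.6]
width: 0.0547
grip_force: 0.0
(0.7877, -0.182, 0.029, 100, 97, -2.1, [337.0, 111.0], 523)
(0.7876, 0.1844, 0.0338, 110, 62, -87.2, [187.0, 113.0], 1104)
(0.6301, 0.3356, 0.0267, 92, 41, -7.2, [122.0, 176.0], 223)
(0.5751, 0.3333, 0.0268, 39, 17, 87.6, [123.0, 200.0], 84)
(0.4646, 0.0769, 0.0312, 150, 32, 18.5, [232.0, 245.0], 890)
(0.442, 0.1695, 0.0312, 150, 34, -4.4, [192.0, 255.0], 920)
(0.4345, -0.0541, 0.0312, 150, 32, -14.1, [288.0, 257.0], 892)
(0.4288, -0.1802, 0.0313, 150, 33, 10.5, [343.0, 259.0], 918)
(0.6419, -0.3712, 0.0985, 46, 33, 39.7, [427.0, 162.0], 186)
(0.4239, 0.3859, 0.0997, 62, 17, 5.2, [87.0, 262.0], 237)
(0.4029, -0.3786, 0.1065, 50, 50, 23.2, [439.0, 267.0], 476)
at [0.444  0.5996 0.1999] yaw 174.3 dyaw 1.3 rot -0.0073 dp [-0.623 -8.583  1.998]
```

View pics/s2c.png

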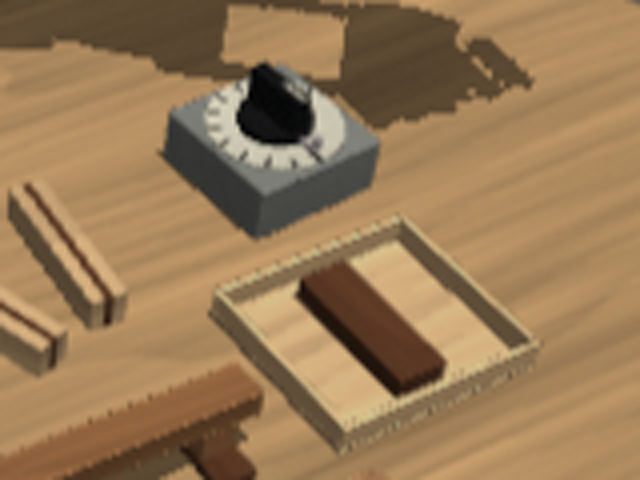

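The crop shows the bar flat in the tray at (372,328) and the knob pointing at the zero pin at (315,145). The robot went the wrong way in y, which did no harm. Next is the first blank.

```bash
python3 -m pendant '{"rotation":[[0,0,-0.0073],[0,0,0],[0,0,0],[0,0,0],[0,0,0],[0,0,0],[0,0,0],[0,0,0],[0,0,0],[0,0,0],[0,0,0],[0,0,0],[0,0,0],[0,0,0],[0,0,0],[0,0,0],[0,0,0],[0,0,0],[0,0,0]],"dp":[[0,0,0],[-0.039,-0.536,0],[-0.039,-0.536,0],[-0.039,-0.536,0],[-0.039,-0.536,0],[-0.039,-0.536,0],[-0.039,-0.536,0],[-0.039,-0.536,0],[-0.039,-0.536,0],[-0.039,-0.536,0],[-0.039,-0.536,0],[-0.039,-0.536,0],[-0.039,-0.536,0],[-0.039,-0.536,0.1],[-0.039,-0.536,0.2],[-0.039,-0.536,0.3],[-0.039,-0.536,0.4],[0,0,0],[0,0,0]],"hand":[0.6,0.6,0.6,0.6,0.6,0.6,0.6,0.6,0.6,0.6,0.6,0.6,0.6,0.6,0.6,0.6,0.6,0.6,0.6]}'
python3 -c "
from h import *
to(.442,.1694,.024,-4.4)"
```

```text
clock: 16.7
eef_pos: [0.4412, 0.1681, 0.1514]
tcp_rot: [-3.141, -0.002, 3.062]
contact_force: [0.3, 0.9, 0.2]
width: 0.0546
grip_force: 0.0
at [0.4412 0.1681 0.1514] yaw 175.4 dyaw 0.2 rot -0.0009 dp [-0.014  0.026  2.547]
```

```bash
python3 -m pendant '{"rotation":[[0,0,0],[0,0,0],[0,0,0],[0,0,0],[0,0,0],[0,0,0],[0,0,0],[0,0,0],[0,0,0],[0,0,0],[0,0,0],[0,0,0],[0,0,0]],"dp":[[0,0,0.5],[0,0,0.5],[0,0,0.5],[0,0,0.4],[0,0,0.3],[0,0,0.2],[0,0.02,0.14],[0,0,0],[0,0,0],[0,0,0],[0,0,0],[0,0,0],[0,0,0]],"hand":[0.6,0.6,0.6,0.6,0.6,0.6,0.6,0.6,0,0,0,0,0]}' 30
python3 -m pendant '{"rotation":[[0,0,0],[0,0,0],[0,0,0],[0,0,0],[0,0,0],[0,0,0],[0,0,0],[0,0,0]],"dp":[[0,0,-0.4],[0,0,-0.5],[0,0,-0.5],[0,0,-0.5],[0,0,-0.5],[0,0,-0.5],[0,0,0],[0,0,0]],"hand":[0,0,0,0,0,0,0,0]}'
python3 -c "
from h import *
to(.6586,.140,.17,-.9)"
```

```text
clock: 17.78
eef_pos: [0.4428, 0.171, 0.0256]
tcp_rot: [3.141, 0.001, 3.064]
contact_force: [-1.0, 0.9, 8.1]
width: 0.032
grip_force: 30.0
clock: 18.45
eef_pos: [0.4431, 0.171, 0.1712]
tcp_rot: [3.141, 0.003, 3.064]
contact_force: [0.2, 0.4, -1.5]
width: 0.0317
grip_force: 30.0
at [0.4431 0.171  0.1712] yaw 175.5 dyaw 3.6 rot -0.0197 dp [-4.32  -0.552  0.023]
```

```bash
python3 -m pendant '{"rotation":[[0,0,-0.0197],[0,0,0],[0,0,0],[0,0,0],[0,0,0],[0,0,0],[0,0,0],[0,0,0],[0,0,0],[0,0,0],[0,0,0],[0,0,0]],"dp":[[0,0,0],[-0.48,-0.061,0],[-0.48,-0.061,0],[-0.48,-0.061,0],[-0.48,-0.061,0],[-0.48,-0.061,0],[-0.48,-0.061,0],[-0.48,-0.061,0],[-0.48,-0.061,0],[-0.48,-0.061,0],[0,0,0],[0,0,0]],"hand":[0,0,0,0,0,0,0,0,0,0,0,0]}'
python3 -c "
from h import *
p,w=cloud('scene','pics/s3.png')
to(.6586,.140,.087,-.9)"
```

```text
clock: 19.45
eef_pos: [0.6581, 0.1395, 0.1679]
tcp_rot: [-3.141, -0.002, 3.125]
contact_force: [-0.4, -0.3, -0.3]
width: 0.0319
grip_force: 30.0
at [0.6572 0.1398 0.1682] yaw 179.1 dyaw 0.0 rot -0.0001 dp [-0.028  0.005  1.623]
```

```bash
python3 -m pendant '{"rotation":[[0,0,0],[0,0,0],[0,0,0],[0,0,0],[0,0,0],[0,0,0],[0,0,0],[0,0,0],[0,0,0],[0,0,0],[0,0,0],[0,0,0],[0,0,0],[0,0,0],[0,0,0]],"dp":[[0,0,0.5],[0,0,0.5],[0,0,0.3],[0,0,0.2],[0,0,0.12],[0,0,0],[0,0,0],[0,0,0],[0,0,0],[0,0,0],[0,0,-0.3],[0,0,-0.6],[0,0,-0.6],[0,0,-0.4],[0,0,0]],"hand":[0,0,0,0,0,0,0,0.55,0.55,0.55,0.55,0.55,0.55,0.55,0.55]}'
python3 -c "
from h import *
to(.4646,.0769,.15,18.5)"
```

```text
clock: 20.75
eef_pos: [0.6603, 0.1403, 0.1893]
tcp_rot: [3.141, 0.008, 3.126]
contact_force: [-0.3, 0.8, 0.1]
width: 0.0504
grip_force: 0.0
at [0.6603 0.1403 0.1893] yaw 179.1 dyaw 19.4 rot -0.1078 dp [4.113 0.039 0.785]
```

```bash
python3 -m pendant '{"rotation":[[0,0,-0.036],[0,0,-0.036],[0,0,-0.036],[0,0,0],[0,0,0],[0,0,0],[0,0,0],[0,0,0],[0,0,0],[0,0,0],[0,0,0],[0,0,0],[0,0,0],[0,0,0]],"dp":[[0,0,0],[0,0,0],[0,0,0],[0.457,0,0],[0.457,0,0],[0.457,0,0],[0.457,0,0],[0.457,0,0.1],[0.457,0,0.1],[0.457,0.02,0.2],[0.457,0.02,0.4],[0.457,0,0.4],[0,0,0.2],[0,0,0]],"hand":[0.6,0.6,0.6,0.6,0.6,0.6,0.6,0.6,0.6,0.6,0.6,0.6,0.6,0.6]}'
python3 -c "
from h import *
p,w=cloud()
for b in blobs(w,.024,.042)+blobs(w,.07,.1): print(b)
to(.4646,.0769,.024,18.5)"
```

```text
clock: 21.92
eef_pos: [0.4603, 0.0762, 0.1125]
tcp_rot: [3.141, -0.003, -2.819]
contact_force: [-0.9, -0.2, 0.4]
width: 0.0549
grip_force: 0.0
(0.7868, -0.1807, 0.0288, 98, 98, -2.4, [337.0, 112.0], 532)
(0.7879, 0.1843, 0.0338, 110, 62, -87.7, [187.0, 113.0], 1113)
(0.6801, 0.3398, 0.0264, 34, 24, -77.2, [123.0, 157.0], 101)
(0.6409, 0.3303, 0.0262, 37, 20, -25.7, [125.0, 172.0], 87)
(0.6071, 0.3346, 0.0263, 30, 21, -6.0, [123.0, 186.0], 75)
(0.4342, -0.0539, 0.0314, 150, 32, -14.0, [288.0, 257.0], 887)
(0.4286, -0.1802, 0.0313, 150, 33, 10.4, [343.0, 259.0], 906)
(0.4231, 0.0634, 0.031, 43, 32, 17.9, [238.0, 262.0], 214)
(0.664, 0.1393, 0.091, 138, 33, -0.6, [203.0, 155.0], 881)
(0.6394, -0.3706, 0.0876, 58, 46, 42.6, [424.0, 165.0], 323)
(0.4239, 0.3792, 0.0864, 61, 5, 2.8, [92.0, 263.0], 131)
at [0.462  0.0764 0.1135] yaw -161.5 dyaw -0.0 rot 0.0001 dp [-0.053 -0.008  1.791]
```

```bash
python3 -m pendant '{"rotation":[[0,0,0],[0,0,0],[0,0,0],[0,0,0],[0,0,0],[0,0,0],[0,0,0],[0,0,0],[0,0,0],[0,0,0],[0,0,0],[0,0,0]],"dp":[[-0.05,0,0.4],[0,0,0.5],[0,0,0.4],[0,0,0.3],[0,0,0.18],[0,0,0],[0,0,0],[0,0,0],[0,0,0],[0,0,0],[0,0,0],[0,0,0]],"hand":[0.6,0.6,0.6,0.6,0.6,0.6,0,0,0,0,0,0]}' 30
python3 -m pendant '{"rotation":[[0,0,0],[0,0,0],[0,0,0],[0,0,0],[0,0,0],[0,0,0],[0,0,0],[0,0,0]],"dp":[[0,0,-0.4],[0,0,-0.5],[0,0,-0.5],[0,0,-0.5],[0,0,-0.5],[0,0,-0.5],[0,0,0],[0,0,0]],"hand":[0,0,0,0,0,0,0,0]}'
python3 -c "
from h import *
to(.6574,.055,.17,-.9)"
```

```text
clock: 22.97
eef_pos: [0.4653, 0.0774, 0.0257]
tcp_rot: [-3.141, 0.002, -2.818]
contact_force: [-0.2, 1.0, 8.8]
width: 0.0319
grip_force: 30.0
clock: 23.63
eef_pos: [0.4654, 0.0774, 0.1713]
tcp_rot: [-3.141, 0.003, -2.818]
contact_force: [-0.1, 0.2, -1.4]
width: 0.0322
grip_force: 30.0
at [0.4654 0.0774 0.1713] yaw -161.5 dyaw -19.4 rot 0.108 dp [-3.846 -0.387  0.026]
```

```bash
python3 -m pendant '{"rotation":[[0,0,0.036],[0,0,0.036],[0,0,0.036],[0,0,0],[0,0,0],[0,0,0],[0,0,0],[0,0,0],[0,0,0],[0,0,0],[0,0,0],[0,0,0],[0,0,0]],"dp":[[0,0,0],[0,0,0],[0,0,0],[-0.48,-0.048,0],[-0.48,-0.048,0],[-0.48,-0.048,0],[-0.48,-0.048,0],[-0.48,-0.048,0],[-0.48,-0.048,0],[-0.48,-0.048,0],[-0.48,-0.048,0],[0,0,0],[0,0,0]],"hand":[0,0,0,0,0,0,0,0,0,0,0,0,0]}'
python3 -c "
from h import *
p,w=cloud('scene','pics/s3.png')
to(.6574,.055,.087,-.9)"
```

```text
clock: 24.72
eef_pos: [0.6565, 0.0549, 0.168]
tcp_rot: [3.142, -0.002, 3.125]
contact_force: [-0.3, 0.8, -0.8]
width: 0.0319
grip_force: 30.0
at [0.6556 0.055  0.1683] yaw 179.1 dyaw 0.0 rot -0.0001 dp [-0.035 -0.     1.626]
```

View pics/s3.png

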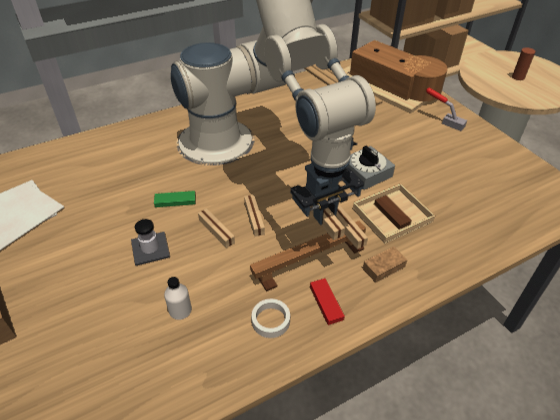

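The second blank is in the gripper above the beam. The first lies level across it at (350,228), and two remain on the bench at (216,227) and (254,215). I'll lower this one and release it.

```bash
python3 -m pendant '{"rotation":[[0,0,0],[0,0,0],[0,0,0],[0,0,0],[0,0,0],[0,0,0],[0,0,0],[0,0,0],[0,0,0],[0,0,0],[0,0,0],[0,0,0],[0,0,0],[0,0,0],[0,0,0]],"dp":[[0,0,0.5],[0,0,0.5],[0,0,0.3],[0,0,0.2],[0,0,0.12],[0,0,0],[0,0,0],[0,0,0],[0,0,0],[0,0,0],[0,0,-0.3],[0,0,-0.6],[0,0,-0.6],[0,0,-0.4],[0,0,0]],"hand":[0,0,0,0,0,0,0,0.55,0.55,0.55,0.55,0.55,0.55,0.55,0.55]}'
python3 -c "
from h import *
to(.4342,-.0539,.12,-14.)"
```

```text
clock: 26.02
eef_pos: [0.6587, 0.0551, 0.1892]
tcp_rot: [3.142, 0.008, 3.126]
contact_force: [1.5, -0.0, 0.9]
width: 0.0498
grip_force: 0.0
at [0.6587 0.0551 0.1892] yaw 179.1 dyaw -13.1 rot 0.0728 dp [ 3.829 -3.201  1.384]
```

```bash
python3 -m pendant '{"rotation":[[0,0,0.0364],[0,0,0.0364],[0,0,0],[0,0,0],[0,0,0],[0,0,0],[0,0,0],[0,0,0],[0,0,0],[0,0,0],[0,0,0],[0,0,0],[0,0,0],[0,0,0],[0,0,0]],"dp":[[0,0,0],[0,0,0],[0.383,-0.32,0],[0.383,-0.32,0],[0.383,-0.32,0],[0.383,-0.32,0],[0.383,-0.32,0],[0.383,-0.32,0.1],[0.383,-0.32,0.1],[0.383,-0.32,0.2],[0.383,-0.32,0.3],[0.383,-0.32,0.4],[0,0,0.2],[0,0,0],[0,0,0]],"hand":[0.6,0.6,0.6,0.6,0.6,0.6,0.6,0.6,0.6,0.6,0.6,0.6,0.6,0.6,0.6]}'
python3 -c "
from h import *
p,w=cloud()
for b in blobs(w,.024,.042)[2:]+blobs(w,.07,.1): print(b)
to(.4342,-.0539,.024,-14)"
```

```text
clock: 27.27
eef_pos: [0.4321, -0.0539, 0.119]
tcp_rot: [3.142, -0.0, 2.897]
contact_force: [1.0, -0.4, 0.6]
width: 0.0548
grip_force: 0.0
(0.7682, -0.1743, 0.029, 99, 59, 71.0, [334.0, 121.0], 295)
(0.6219, 0.3412, 0.0265, 48, 28, -45.8, [122.0, 179.0], 130)
(0.5891, 0.3438, 0.0266, 33, 20, 13.7, [119.0, 194.0], 86)
(0.3858, -0.0419, 0.0311, 37, 32, -15.1, [283.0, 278.0], 216)
(0.3792, -0.1952, 0.0312, 49, 24, 3.6, [351.0, 282.0], 146)
(0.6572, 0.1395, 0.0907, 152, 33, -0.7, [203.0, 159.0], 989)
(0.6553, 0.0539, 0.0912, 150, 32, -0.3, [240.0, 158.0], 936)
(0.6401, -0.3704, 0.0877, 58, 47, 39.5, [424.0, 164.0], 331)
(0.4352, 0.3812, 0.0875, 37, 7, 7.3, [92.0, 257.0], 83)
at [ 0.4327 -0.0539  0.1194] yaw 166.0 dyaw 0.0 rot -0.0 dp [-0.028  0.006  1.908]
```

```bash
python3 -m pendant '{"rotation":[[0,0,0],[0,0,0],[0,0,0],[0,0,0],[0,0,0],[0,0,0],[0,0,0],[0,0,0],[0,0,0],[0,0,0],[0,0,0],[0,0,0]],"dp":[[-0.03,0,0.4],[0,0,0.5],[0,0,0.5],[0,0,0.3],[0,0,0.19],[0,0,0],[0,0,0],[0,0,0],[0,0,0],[0,0,0],[0,0,0],[0,0,0]],"hand":[0.6,0.6,0.6,0.6,0.6,0.6,0,0,0,0,0,0]}' 30
python3 -m pendant '{"rotation":[[0,0,0],[0,0,0],[0,0,0],[0,0,0],[0,0,0],[0,0,0],[0,0,0],[0,0,0]],"dp":[[0,0,-0.4],[0,0,-0.5],[0,0,-0.5],[0,0,-0.5],[0,0,-0.5],[0,0,-0.5],[0,0,0],[0,0,0]],"hand":[0,0,0,0,0,0,0,0]}'
python3 -c "
from h import *
to(.6561,-.030,.17,-.9)"
```

```text
clock: 28.32
eef_pos: [0.434, -0.0542, 0.0252]
tcp_rot: [3.142, 0.002, 2.897]
contact_force: [0.7, 2.0, 9.5]
width: 0.032
grip_force: 30.0
clock: 28.98
eef_pos: [0.434, -0.0543, 0.1707]
tcp_rot: [-3.142, 0.003, 2.897]
contact_force: [-0.1, 0.9, -2.4]
width: 0.0316
grip_force: 30.0
at [ 0.434  -0.0543  0.1707] yaw 166.0 dyaw 13.1 rot -0.0728 dp [-4.434  0.556  0.014]
```

```bash
python3 -m pendant '{"rotation":[[0,0,-0.0364],[0,0,-0.0364],[0,0,0],[0,0,0],[0,0,0],[0,0,0],[0,0,0],[0,0,0],[0,0,0],[0,0,0],[0,0,0],[0,0,0],[0,0,0],[0,0,0]],"dp":[[0,0,0],[0,0,0],[-0.447,0.056,0],[-0.447,0.056,0],[-0.447,0.056,0],[-0.447,0.056,0],[-0.447,0.056,0],[-0.447,0.056,0],[-0.447,0.056,0],[-0.447,0.056,0],[-0.447,0.056,0],[-0.447,0.056,0],[0,0,0],[0,0,0]],"hand":[0,0,0,0,0,0,0,0,0,0,0,0,0,0]}'
python3 -c "
from h import *
to(.6561,-.030,.087,-.9)"
```

```text
clock: 30.15
eef_pos: [0.6572, -0.0295, 0.1675]
tcp_rot: [3.141, -0.002, 3.126]
contact_force: [-0.3, -0.5, -2.4]
width: 0.032
grip_force: 30.0
at [ 0.6572 -0.0295  0.1675] yaw 179.1 dyaw -0.0 rot 0.0001 dp [ 0.022 -0.01   1.611]
```

```bash
python3 -m pendant '{"rotation":[[0,0,0],[0,0,0],[0,0,0],[0,0,0],[0,0,0],[0,0,0],[0,0,0],[0,0,0],[0,0,0],[0,0,0],[0,0,0],[0,0,0],[0,0,0],[0,0,0],[0,0,0]],"dp":[[0,0,0.5],[0,0,0.5],[0,0,0.3],[0,0,0.2],[0,0,0.11],[0,0,0],[0,0,0],[0,0,0],[0,0,0],[0,0,0],[0,0,-0.3],[0,0,-0.6],[0,0,-0.6],[0,0,-0.4],[0,0,0]],"hand":[0,0,0,0,0,0,0,0.55,0.55,0.55,0.55,0.55,0.55,0.55,0.55]}'
python3 -c "
from h import *
p,w=cloud()
for b in blobs(w,.024,.042)[2:]+blobs(w,.07,.1): print(b)
to(.4287,-.1802,.12,10.4)"
```

```text
clock: 31.4
eef_pos: [0.6595, -0.03, 0.1892]
tcp_rot: [-3.141, 0.008, 3.126]
contact_force: [0.9, 0.2, 1.3]
width: 0.05
grip_force: 0.0
(0.6267, 0.3315, 0.0264, 68, 37, -8.3, [123.0, 179.0], 216)
(0.4775, -0.1709, 0.0312, 51, 32, 10.7, [338.0, 237.0], 285)
(0.6574, 0.1397, 0.091, 151, 33, -1.0, [202.0, 157.0], 887)
(0.6403, -0.37, 0.0877, 58, 46, 37.0, [424.0, 164.0], 314)
at [ 0.6586 -0.0299  0.1868] yaw 179.1 dyaw 11.3 rot -0.0628 dp [ 5.066 -2.127  1.336]
```

```bash
python3 -m pendant '{"rotation":[[0,0,-0.0314],[0,0,-0.0314],[0,0,0],[0,0,0],[0,0,0],[0,0,0],[0,0,0],[0,0,0],[0,0,0],[0,0,0],[0,0,0],[0,0,0],[0,0,0],[0,0,0],[0,0,0]],"dp":[[0,0,0],[0,0,0],[0.506,-0.213,0],[0.506,-0.213,0],[0.506,-0.213,0],[0.506,-0.213,0],[0.506,-0.213,0],[0.506,-0.213,0.1],[0.506,-0.213,0.1],[0.506,-0.213,0.2],[0.506,-0.213,0.3],[0.506,-0.213,0.4],[0,0,0.2],[0,0,0],[0,0,0]],"hand":[0.6,0.6,0.6,0.6,0.6,0.6,0.6,0.6,0.6,0.6,0.6,0.6,0.6,0.6,0.6]}'
python3 -c "
from h import *
p,w=cloud('top','pics/t4.png')
for b in blobs(w,.024,.042)[2:]+blobs(w,.07,.1): print(b)
to(.4287,-.1802,.024,10.4)"
```

```text
clock: 32.7
eef_pos: [0.4274, -0.18, 0.1186]
tcp_rot: [3.141, -0.001, -2.961]
contact_force: [1.2, 0.7, 0.4]
width: 0.0549
grip_force: 0.0
(0.6559, 0.3308, 0.0264, 61, 29, 42.1, [125.0, 166.0], 187)
(0.5995, 0.3295, 0.0267, 34, 22, -19.9, [126.0, 189.0], 85)
(0.6582, -0.0304, 0.0912, 153, 32, -0.8, [277.0, 158.0], 952)
(0.6574, 0.1395, 0.0909, 152, 33, -0.7, [203.0, 159.0], 997)
(0.6547, 0.054, 0.091, 150, 32, -0.4, [240.0, 158.0], 933)
(0.6407, -0.3705, 0.0874, 58, 48, 36.3, [424.0, 164.0], 323)
(0.4234, 0.3785, 0.0865, 59, 5, 1.0, [92.0, 262.0], 119)
at [ 0.4281 -0.18    0.1191] yaw -169.6 dyaw -0.0 rot 0.0 dp [-0.011 -0.006  1.902]
```

```bash
python3 -m pendant '{"rotation":[[0,0,0],[0,0,0],[0,0,0],[0,0,0],[0,0,0],[0,0,0],[0,0,0],[0,0,0],[0,0,0],[0,0,0],[0,0,0],[0,0,0]],"dp":[[-0.01,0,0.4],[0,0,0.5],[0,0,0.5],[0,0,0.3],[0,0,0.19],[0,0,0],[0,0,0],[0,0,0],[0,0,0],[0,0,0],[0,0,0],[0,0,0]],"hand":[0.6,0.6,0.6,0.6,0.6,0.6,0,0,0,0,0,0]}' 30
python3 -m pendant '{"rotation":[[0,0,0],[0,0,0],[0,0,0],[0,0,0],[0,0,0],[0,0,0],[0,0,0],[0,0,0]],"dp":[[0,0,-0.4],[0,0,-0.5],[0,0,-0.5],[0,0,-0.5],[0,0,-0.5],[0,0,-0.5],[0,0,0],[0,0,0]],"hand":[0,0,0,0,0,0,0,0]}'
python3 -c "
from h import *
to(.6548,-.115,.17,-.9)"
```

```text
clock: 33.75
eef_pos: [0.4286, -0.1802, 0.0253]
tcp_rot: [-3.141, 0.001, -2.96]
contact_force: [0.3, 1.6, 9.5]
width: 0.032
grip_force: 30.0
clock: 34.42
eef_pos: [0.4287, -0.1804, 0.1708]
tcp_rot: [-3.139, 0.003, -2.96]
contact_force: [-0.7, 0.3, -2.0]
width: 0.0318
grip_force: 30.0
at [ 0.4287 -0.1804  0.1708] yaw -169.6 dyaw -11.3 rot 0.0628 dp [-4.501  1.379  0.016]
```

```bash
python3 -m pendant '{"rotation":[[0,0,0.0314],[0,0,0.0314],[0,0,0],[0,0,0],[0,0,0],[0,0,0],[0,0,0],[0,0,0],[0,0,0],[0,0,0],[0,0,0],[0,0,0],[0,0,0],[0,0,0]],"dp":[[0,0,0],[0,0,0],[-0.45,0.138,0],[-0.45,0.138,0],[-0.45,0.138,0],[-0.45,0.138,0],[-0.45,0.138,0],[-0.45,0.138,0],[-0.45,0.138,0],[-0.45,0.138,0],[-0.45,0.138,0],[-0.45,0.138,0],[0,0,0],[0,0,0]],"hand":[0,0,0,0,0,0,0,0,0,0,0,0,0,0]}'
python3 -c "
from h import *
to(.6548,-.115,.087,-.9)"
```

```text
clock: 35.58
eef_pos: [0.6542, -0.114, 0.1676]
tcp_rot: [3.141, -0.002, 3.127]
contact_force: [-0.3, 0.2, -1.4]
width: 0.0322
grip_force: 30.0
at [ 0.6542 -0.114   0.1676] yaw 179.1 dyaw -0.0 rot 0.0003 dp [-0.013 -0.019  1.612]
```

```bash
python3 -m pendant '{"rotation":[[0,0,0],[0,0,0],[0,0,0],[0,0,0],[0,0,0],[0,0,0],[0,0,0],[0,0,0],[0,0,0],[0,0,0],[0,0,0],[0,0,0],[0,0,0],[0,0,0],[0,0,0]],"dp":[[0,0,0.5],[0,0,0.5],[0,0,0.3],[0,0,0.2],[0,0,0.11],[0,0,0],[0,0,0],[0,0,0],[0,0,0],[0,0,0],[0,0,-0.3],[0,0,-0.6],[0,0,-0.6],[0,0,-0.5],[0,0,0]],"hand":[0,0,0,0,0,0,0,0.55,0.55,0.55,0.55,0.55,0.55,0.55,0.55]}'
python3 -c "
from h import *
to(.4029,-.3782,.19,-.9)"
```

```text
clock: 36.83
eef_pos: [0.6567, -0.1152, 0.1949]
tcp_rot: [-3.14, 0.008, 3.126]
contact_force: [0.3, 0.2, 0.2]
width: 0.0501
grip_force: 0.0
at [ 0.6567 -0.1152  0.1949] yaw 179.1 dyaw -0.0 rot 0.0 dp [ 4.992 -5.339  0.098]
```

```bash
python3 -m pendant '{"rotation":[[0,0,0],[0,0,0],[0,0,0],[0,0,0],[0,0,0],[0,0,0],[0,0,0],[0,0,0],[0,0,0],[0,0,0],[0,0,0],[0,0,0],[0,0,0],[0,0,0],[0,0,0]],"dp":[[0.416,-0.445,0],[0.416,-0.445,0],[0.416,-0.445,0],[0.416,-0.445,0],[0.416,-0.445,0],[0.416,-0.445,0],[0.416,-0.445,0],[0.416,-0.445,0],[0.416,-0.445,0],[0.416,-0.445,0],[0.416,-0.445,0],[0.416,-0.445,0],[0,0,0],[0,0,0],[0,0,0]],"hand":[0,0,0,0,0,0,0,0,0,0,0,0,0,0,0]}'
python3 -c "
from h import *
p,w=cloud('top','pics/t5.png')
p2,w2=cloud('scene'); cv2.imwrite('pics/s5.png',p2)
for b in blobs(w,.01,.042)+blobs(w,.07,.12): print(b)
to(.4029,-.3782,.127,-.9)"
```

```text
clock: 38.08
eef_pos: [0.4005, -0.3775, 0.189]
tcp_rot: [-3.142, 0.0, 3.125]
contact_force: [-0.5, 0.1, 0.6]
width: 0.0003
grip_force: 0.0
(0.8096, -0.0247, 0.021, 132, 46, -9.8, [273.0, 104.0], 890)
(0.7874, -0.1813, 0.0284, 99, 99, -73.1, [337.0, 112.0], 686)
(0.7877, 0.1841, 0.0337, 110, 62, -87.4, [187.0, 114.0], 1192)
(0.6306, 0.3373, 0.0265, 192, 170, -90.0, [121.0, 181.0], 944)
(0.7133, 0.3328, 0.0269, 94, 8, 88.5, [126.0, 144.0], 154)
(0.6298, 0.3359, 0.0257, 131, 48, -0.4, [124.0, 178.0], 1113)
(0.6316, -0.3584, 0.0263, 53, 19, 37.9, [412.0, 174.0], 99)
(0.4039, 0.3207, 0.0248, 81, 7, 0.2, [126.0, 273.0], 126)
(0.399, -0.3594, 0.0217, 46, 14, 8.7, [418.0, 270.0], 91)
(0.6576, -0.0304, 0.0913, 152, 32, -0.8, [277.0, 158.0], 942)
(0.6578, 0.1395, 0.0908, 152, 32, -0.8, [203.0, 158.0], 987)
(0.655, 0.0542, 0.091, 150, 32, -0.5, [240.0, 158.0], 931)
(0.6547, -0.1151, 0.0911, 152, 32, -1.0, [314.0, 159.0], 966)
(0.6407, -0.3698, 0.09, 58, 48, 34.5, [425.0, 164.0], 417)
(0.4238, 0.3863, 0.0983, 61, 18, 4.2, [89.0, 262.0], 328)
(0.4087, -0.3885, 0.1073, 30, 11, -1.2, [444.0, 264.0], 62)
at [ 0.401 -0.377  0.189] yaw 179.1 dyaw -0.0 rot 0.0003 dp [-0.039 -0.024  1.239]
```

View pics/s5.png

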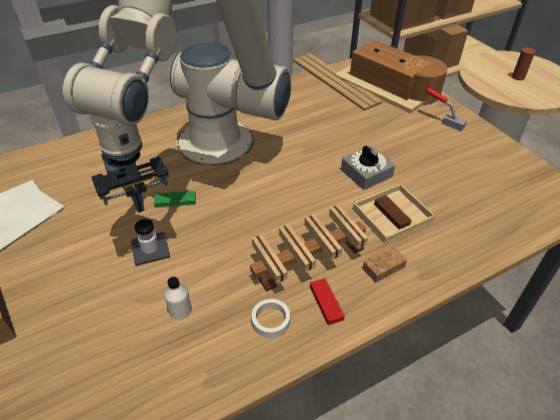

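All four blanks lie level across the beam at (268,255), (297,246), (323,235) and (348,226). The dark bar is in the tray at (393,211), and the gripper stands over the plunger at (145,235). I'll press it.

```bash
python3 -m pendant '{"rotation":[[0,0,0],[0,0,0],[0,0,0],[0,0,0],[0,0,0],[0,0,0],[0,0,0],[0,0,0],[0,0,0],[0,0,0]],"dp":[[-0.04,-0.02,0.4],[0,0,0.4],[0,0,0.3],[0,0,0.1],[0,0,0.1],[0,0,0.1],[0,0,0.1],[0,0,0.1],[0,0,0],[0,0,0]],"hand":[0,0,0,0,0,0,0,0,0,0]}'
python3 -m pendant '{"rotation":[[0,0,0],[0,0,0],[0,0,0]],"dp":[[0,0,0.03],[0,0,0],[0,0,0]],"hand":[0,0,0]}'
```

```text
clock: 39.02
eef_pos: [0.4029, -0.3785, 0.1096]
tcp_rot: [-3.141, 0.001, 3.126]
contact_force: [-0.3, 4.2, 7.3]
width: 0.0001
grip_force: 3.6
clock: 39.27
eef_pos: [0.4029, -0.3787, 0.1091]
tcp_rot: [-3.14, 0.001, 3.126]
contact_force: [-3.2, 8.1, 24.6]
width: 0.0006
grip_force: 12.6
```

The force reached 24.6 N, well above the 8 N spring, and the tip is at 90 mm, so the plunger is at its stop. I'll lift off and check everything.

```bash
python3 -m pendant '{"rotation":[[0,0,0],[0,0,0],[0,0,0],[0,0,0],[0,0,0],[0,0,0],[0,0,0],[0,0,0],[0,0,0],[0,0,0]],"dp":[[0,0,0],[0,0,0],[0,0,-0.2],[0,0,-0.4],[0,0,-0.5],[0,0,-0.6],[0,0,-0.6],[0,0,-0.6],[0,0,0],[0,0,0]],"hand":[0,0,0,0,0,0,0,0,0,0]}'
python3 -m pendant '{"rotation":[[0,0,0],[0,0,0],[0,0,0],[0,0,0],[0,0,0],[0,0,0],[0,0,0],[0,0,0]],"dp":[[0,-0.5,0],[0,-0.5,0],[0,-0.5,0],[0,-0.5,0],[0,-0.5,0],[0,-0.5,0],[0,0,0],[0,0,0]],"hand":[0,0,0,0,0,0,0,0]}'
python3 -c "
from h import *
p,w=cloud('top')
for b in blobs(w,.01,.03)[2:]+blobs(w,.07,.12): print(b)
i,j=np.where((w[...,2]>.085)&(w[...,2]<.115)&(abs(w[...,0]-.403)<.02)&(abs(w[...,1]+.379)<.02)); print(np.median(w[i,j,2]),len(i))
"
```

```text
clock: 40.1
eef_pos: [0.4032, -0.3795, 0.2545]
tcp_rot: [-3.138, 0.003, 3.126]
contact_force: [0.4, 0.4, -0.9]
width: 0.0007
grip_force: 0.0
clock: 40.77
eef_pos: [0.3996, -0.5293, 0.2508]
tcp_rot: [3.14, -0.001, 3.125]
contact_force: [0.3, 0.8, -0.1]
width: 0.0004
grip_force: 0.0
(0.6508, 0.4297, 0.0229, 79, 6, -0.2, [86.0, 169.0], 123)
(0.0853, -0.0583, 0.0153, 45, 19, 76.2, [292.0, 414.0], 161)
(0.658, -0.0304, 0.0912, 152, 32, -0.8, [277.0, 158.0], 948)
(0.6579, 0.1395, 0.0908, 152, 33, -0.8, [203.0, 159.0], 994)
(0.655, 0.0542, 0.0909, 150, 32, -0.5, [240.0, 158.0], 936)
(0.6546, -0.1152, 0.091, 152, 32, -0.9, [314.0, 159.0], 979)
(0.6402, -0.3697, 0.0906, 58, 49, 36.0, [425.0, 164.0], 416)
(0.4238, 0.3855, 0.0986, 62, 17, 5.0, [89.0, 262.0], 329)
nan 0
  return _methods._mean(a, axis=axis, dtype=dtype,
  ret = ret.dtype.type(ret / rcount)
```

```bash
python3 -c "
from h import *
p,w=cloud('scene','pics/s6.png')
m=(w[...,2]>.08)&(w[...,2]<.115)&(abs(w[...,0]-.403)<.03)&(abs(w[...,1]+.379)<.03); print(np.percentile(w[m][:,2],[10,50,90]),m.sum())
m=(w[...,2]>.022)&(w[...,2]<.03)&(abs(w[...,0]-.63)<.07)&(abs(w[...,1]-.337)<.07); print(cv2.minAreaRect((w[m][:,:2]*1000).astype(np.float32)))
"
```

```text
[0.09416685 0.10295706 0.10682056] 251
((631.738037109375, 335.3084716796875), (49.36134338378906, 131.60882568359375), 89.75078582763672)
```

View pics/s6.png

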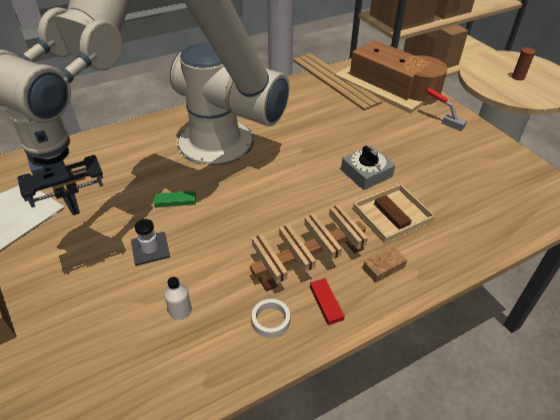

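The plunger head is back up at (145,228), with its top near 107 mm. All four blanks are on the beam, the bar is in the tray at (393,211), the bystanders are untouched and the arm is clear. I'll hand it in.

```bash
python3 -c "
from cell import manip
print(manip.sign_off())"
```

```text
the job is handed in; nothing more can be done
None
```

I handed the job in at about 41 s: the one finished bar is in the tray, the knob is at its zero stop, all four blanks lie level across the beam, and the plunger was pressed to its stop and is back up; the hand-in returned no verdict.

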